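Topple the carton label-up and pack it

ROBOT

A 7-joint arm with a two-finger parallel gripper is mounted at the origin on a cart in front of the work surface, level with it; the furniture and walls round the work are solid. World frame = base frame: x ahead of the robot, y to its left, z up, the work surface at z = 0. Lengths are in m, angles in rad, forces in N, time in s.
With the tool pointing down it reaches from about 0.425 to 0.925 m from the base axis. Payload 6.8 kg.
Tool frame: the origin (TCP) lies at the very end of the fingers, on their centre line; the grasp point (between the pads) lies r.grip_depth behind it (r.grip_depth is the distance from the TCP to the grasp point, in m); z points along the fingers, x is the direction in which the jaws open and shut, and the axes are right-handed (so a half turn about z gives the same grasp; the last joint's range is limited). The gripper opens to 85 mm and grips with 20 to 120 N. Pads are 22 mm wide; open, the fingers measure 114 mm over their backs; the gripper's body (76 mm by 85 mm) begins 54 mm behind the grasp point. The pads swing forward as they close: fully open they stand 13 mm farther back than shut.
Start: joints at [-1.259, 0.477, 0.022, 1.555, -0.011, 1.109, -0.083], TCP at [0.275, 0.616, 0.231] pointing down, gripper open.
Joint ranges: [-2.96, 2.96], [-0.34, 2.1], [-1.41, 1.46], [0.24, 2.44], [-1.37, 4.51], [0.17, 1.92], [-2.96, 2.96]. Speed limits (rad/s): [2.39, 2.39, 3.14, 3.14, 3.14, 3.14, 3.14].

INTERFACE

Orientations are given as a rotation vector (axis times angle).
In Python, from bench import readout, grab_frame, workorder, r gives the robot as it stands.
- The arm moves only by the shell command python3 -m handwheel 'ROWS' [FORCE]. ROWS is text: rows parted by semicolons, each of 7 numbers parted by spaces: the shift along the tool's x, y, z in mm, then the turn, a rotation vector about the tool's x, y, z in degrees, then the finger opening in mm, from 0 to 85.4. A call has 1 to 12 rows; each row is the pose to reach, as a shift and turn from the pose commanded when the call began, along the tool's axes at that moment; what a row does not reach only later rows make up. A row lasts 1/8 s, in which the tool goes at most 62.5 mm and 10.7 degrees, less where a joint would pass 70% of its speed; a pose out of reach is approached as far as the arm can. A call with a gripper value outside its range is refused whole. The fingers move at their own pace and stop on an object; FORCE is the grip in N (left out, the last holds). Time passes only in rows, so rows that repeat a pose let the fingers close. It gives the time, the measured TCP pose, the force and the opening at its end, in the units of the state.
- readout.get_obs(): the state, without advancing time (a new reading comes with each control period).
- grab_frame(name): name is "side" or "top" or "wrist"; returns a dict with "pixels" (480x640x3 uint8, red, green, blue), "fx", "fy", "cx", "cy" (pixels), "rvec" (rotation vector, rad) and "tvec" (3), from world to camera coordinates, as OpenCV has them. Camera axes: x right, y down, z forward; pixel columns grow to the right and rows downward; lengths in m; the calibration is good to about 2 mm. A picture is of the moment at which its call begins. There is no depth.
- workorder.hand_in(): hands the job in, once; it reports no verdict.
The state is a dict: "clock": time; "joints": joint angles; "qvel": joint speeds; "tau": joint torques, N m; "tcp_pos": TCP position; "orientation": TCP orientation; "contact_force": force on the tool from outside, world axes, zero at the start; "moment": the same for the moment, N m; "grip_width": finger opening in m.
Only numpy, scipy, OpenCV 4.12 (cv2) and the standard library are available. Lean on these libraries where they do the work, as an engineer would, in place of code of your own. Each camera call takes 0.05 s, during which the arm holds its last target.

TASK

Move the standing carton of tiles to the black rubber mat, stand it there upright, same end down, and let go of it; then push it over, high on its side (upper half) and without gripping it, so that it falls flat on the mat with its green label on top. Then take it up again and lay it flat in the shallow wooden tray, fully between the lips, green label still up, and leave it there. Leave the timer, the stamp and the tile bundle alone.

Things in the scene. Friction and masses are not known exactly. Their poses are not given: they have to be found in the camera images.
- carton_center (a point): Centre of the loose, stiff, closed brown cardboard carton (0.25 to 0.5 kg). It starts standing on end, turned any way, so this point is 70 mm above the table. 140 mm long along its own z (up at the start), 52 mm thick along its own x, 60 mm wide along its own y. Its own +x points out of the labelled face.
- carton: The same carton, same axes; origin at the centre of the end it stands on at the start. One of the two 60 x 140 mm faces (own +x) bears a green label with a white patch, 42 mm wide, on its upper 95 mm, folded 20 mm over the top end so that it shows from above too; the opposite face has a plain tape strip.
- rubber_mat: Flat black rubber mat, fixed to the table, 260 mm along its own x, 160 mm along its own y, 4 mm thick; origin at the centre of its underside, z up. The carton does not skid on it when pushed near its top.
- tray_floor (a point): Centre of the inner floor of a shallow wooden tray fixed to the table; the floor is 6 mm above the table, inside it measures 168 mm along its own x and 86 mm along its own y; the lips round it are 8 mm thick and rise 9 mm above the floor. z up.
- wind_timer: White kitchen timer with a red dial, 54 x 60 mm, 66 mm high, loose; origin at the centre of its underside. A bystander.
- lot_stamp: Wooden hand stamp, foot 26 x 52 mm, 73 mm high, loose; origin at the centre of its underside. A bystander.
- tile_bundle: Bundle of olive-green tiles in a paper band, 49 x 72 mm, 34 mm high, loose; origin at the centre of its underside. A bystander.
Not all that is in view belongs to the job. Of the things like the carton, leave any that is orange; of the rest the smaller one is meant.

How it is judged:
On the way, in this order (a step that is already met when the one before it is completed fails the run):
1. the carton stands upright on the rubber mat, label end up, let go of and still (angle between carton_center's own z axis and vertical below 0.08 rad and z of carton_center in the frame of rubber_mat between 0.068 and 0.082 m and x of carton_center in the frame of rubber_mat between -0.13 and 0.13 m and y of carton_center in the frame of rubber_mat between -0.08 and 0.08 m and contact force between the fingers and carton below 0.1 N and linear speed of carton below 0.03 m/s and angular speed of carton below 0.2 rad/s), for 0.2 s.
2. the carton lies flat on the mat, green label on top, untouched by the fingers and still (angle between carton_center's own x axis and vertical below 0.1 rad and z of carton_center in the frame of rubber_mat between 0.022 and 0.038 m and x of carton_center in the frame of rubber_mat between -0.13 and 0.13 m and y of carton_center in the frame of rubber_mat between -0.08 and 0.08 m and contact force between the fingers and carton below 0.1 N and linear speed of carton below 0.03 m/s and angular speed of carton below 0.2 rad/s), for 0.2 s.
At the end, for the whole second after the job is handed in: The carton lies flat (within 0.08 rad) on the tray's floor, between the lips, green label up, released and still (angle between carton_center's own x axis and vertical below 0.08 rad and z of carton_center in the frame of tray_floor between 0.022 and 0.03 m and x of carton_center in the frame of tray_floor between -0.02 and 0.02 m and y of carton_center in the frame of tray_floor between -0.018 and 0.018 m and contact force between the fingers and carton below 0.1 N and linear speed of carton below 0.03 m/s and angular speed of carton below 0.2 rad/s); the robot touches nothing.
It fails at once if the fingers push the leaning carton from beside its lower half: the push must be high (contact force between the fingers and carton above 0.5 N and angle between carton_center's own z axis and vertical between 0.12 and 0.3 rad and z of the grasp point in the frame of carton_center below 0 m).
It fails at once if the carton is gripped (over 15 N from the fingers) while it leans between standing and lying: it must be pushed over (contact force between the fingers and carton above 15 N and angle between carton_center's own z axis and vertical between 0.3 and 1.2 rad).
It fails at once if the kitchen timer is shifted by more than 30 mm or knocked over (distance of wind_timer from where it was at the start of the episode above 0.03 m or angle between wind_timer's own z axis and vertical above 0.5 rad).
It fails at once if the wooden hand stamp is shifted by more than 30 mm or knocked over (distance of lot_stamp from where it was at the start of the episode above 0.03 m or angle between lot_stamp's own z axis and vertical above 0.5 rad).
It fails at once if the tile bundle is shifted by more than 30 mm or knocked over (distance of tile_bundle from where it was at the start of the episode above 0.03 m or angle between tile_bundle's own z axis and vertical above 0.5 rad).
It also fails if it takes over 70 s, if anything falls off the work surface, if the arm or the gripper's body presses on something with over 40 N, if the wrist force passes 120 N, or if a joint passes its speed limit or range.

## Working session

There is one attempt and no reset: what is moved stays moved. The work goes in short steps, Python scripts to look and compute and a shell command to move; the robot and the scene stay as the last step left them, time stands still between calls to the robot, and variables do not carry over. Pictures are saved under pics/ and viewed, and the job is handed in when it is done.

```bash
mkdir -p pics; ls; python3 - <<'E'
from bench import readout, grab_frame, r
import cv2
o=readout.get_obs(); print(o['clock'],o['tcp_pos'],o['orientation'],o['grip_width'],r.grip_depth)
for n in("side","top","wrist"):
    f=grab_frame(n); cv2.imwrite(f'pics/{n}0.png',f['pixels'][:,:,::-1]); print(n,f['fx'],f['cx'],f['cy'],f['rvec'],f['tvec'])
E
```

```text
pics
0.0 [0.27487381 0.61585129 0.23034328] [ 2.63459256e+00  1.70928488e+00 -2.22883209e-03] 0.0856236612160631 0.0187
side 435.8345307503323 323.26341793467986 232.90029362379067 [ 2.21668621 -0.19077002  0.10458722] [-0.53493887  0.06206679  1.25630848]
top 465.52227515336006 328.9076838963419 241.75105951638915 [ 2.1275326  -2.11827111  0.20012136] [-0.05787773  0.53828349  1.13341251]
wrist 341.8422721834696 323.8229550443226 237.75618026176895 [-2.4081701  -1.56386514 -0.24270545] [-0.67468601 -0.03931355  0.37988153]
```

View pics/side0.png

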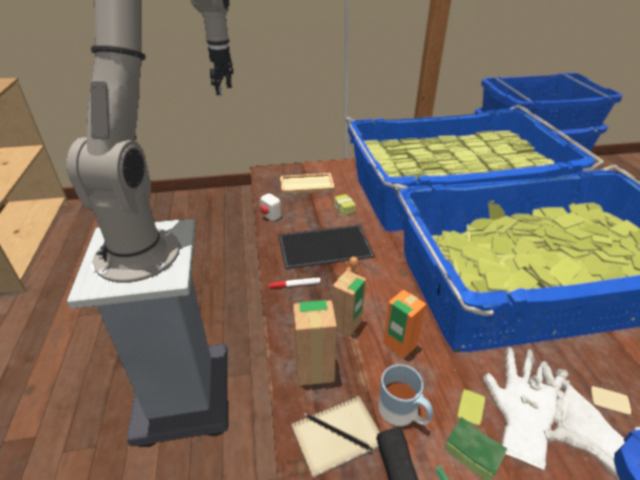

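View pics/top0.png

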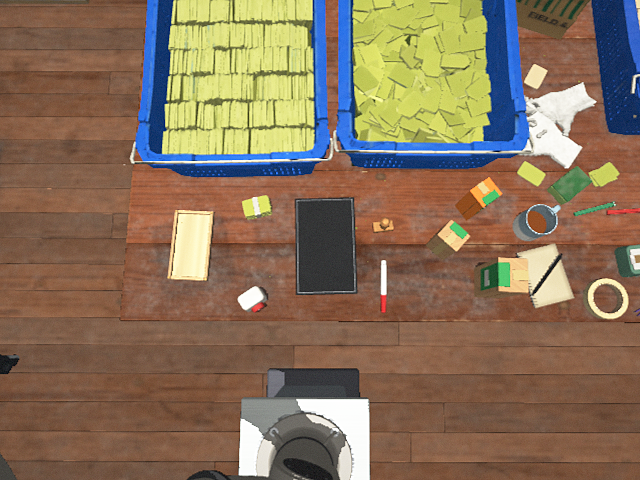

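View pics/wrist0.png

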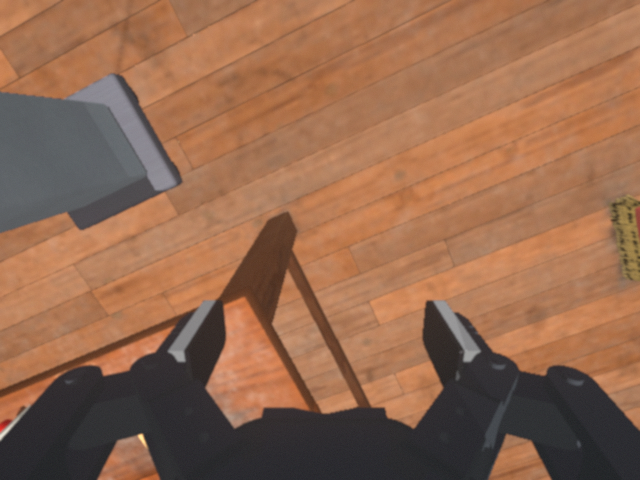

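Three similar cartons (side image): large brown (315,345), small brown (350,300) and orange (405,322). I skip the orange one. Of the two brown ones, the smaller at side (350,300) / top (450,235) fits. I'll confirm this in enlarged crops.

```bash
cat > h.py <<'E'
import numpy as np, cv2
from scipy.spatial.transform import Rotation as R
from bench import readout, grab_frame, workorder, r
def K(f): return np.array([[f['fx'],0,f['cx']],[0,f['fy'],f['cy']],[0,0,1]])
def proj(f,P): return cv2.projectPoints(np.array(P,float).reshape(-1,3),np.array(f['rvec'],float),np.array(f['tvec'],float),K(f),None)[0].reshape(-1,2)
def back(f,uv,z):
    Rm=cv2.Rodrigues(np.array(f['rvec'],float))[0]; t=np.array(f['tvec'],float)
    c=-Rm.T@t; d=(Rm.T@np.linalg.inv(K(f))@np.c_[np.array(uv,float).reshape(-1,2),np.ones(len(np.array(uv).reshape(-1,2)))].T).T
    return c+d*((z-c[2])/d[:,2])[:,None]
def crop(f,x0,y0,w,h,s,name):
    cv2.imwrite(name,cv2.resize(f['pixels'][y0:y0+h,x0:x0+w,::-1],None,fx=s,fy=s,interpolation=cv2.INTER_CUBIC))
def delta(pos,rot=None):
    "shift mm and rotvec deg in current tool frame to reach pos, rot(Rotation)"
    o=readout.get_obs(); R0=R.from_rotvec(o['orientation'])
    s=R0.inv().apply(np.array(pos)-o['tcp_pos'])*1000
    t=np.zeros(3) if rot is None else (R0.inv()*rot).as_rotvec(degrees=True)
    return s.round(1),t.round(2)
def down(a):
    "tool down with jaw axis x at world angle a"
    x=np.array([np.cos(a),np.sin(a),0]);z=np.array([0,0,-1.]);return R.from_matrix(np.c_[x,np.cross(z,x),z])
E
python3 - <<'E'
from h import *
f=grab_frame("top"); crop(f,360,170,200,150,4,'pics/topc.png'); crop(f,150,180,220,150,3.6,'pics/topt.png')
f=grab_frame("side"); crop(f,260,240,200,150,4,'pics/sidec.png')
E
```

```text
(no output)
```

View pics/topc.png

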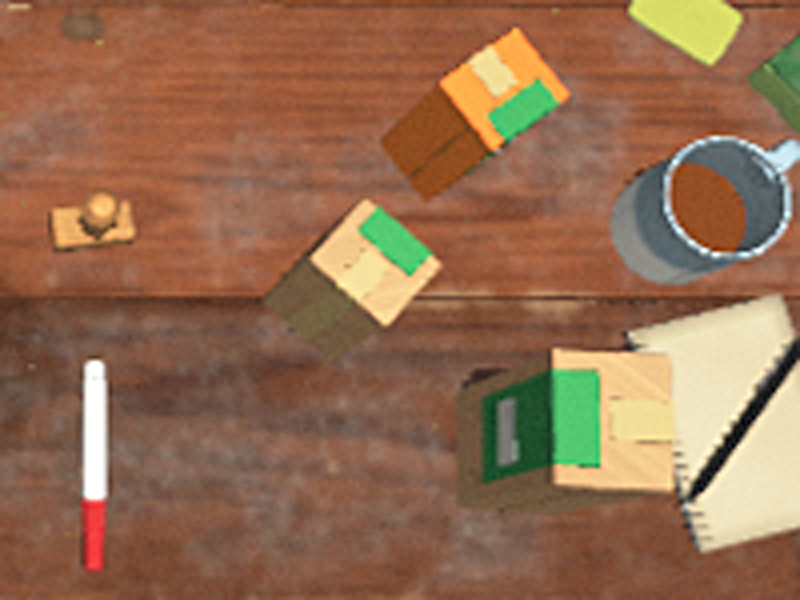

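View pics/sidec.png

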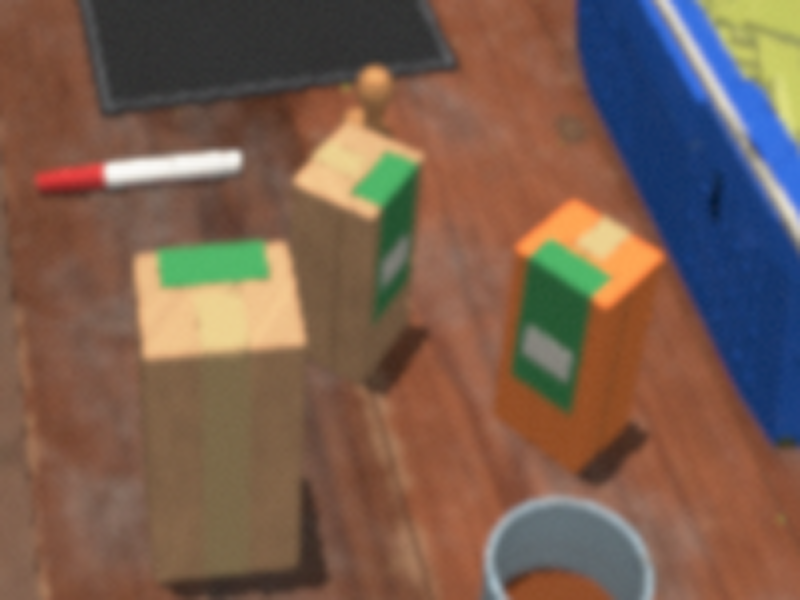

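View pics/topt.png

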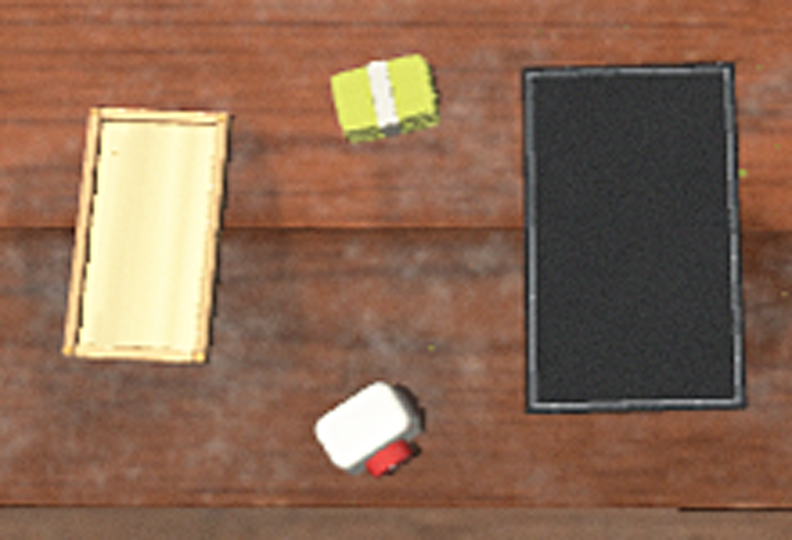

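Confirmed: in the crop, the small brown carton's top corners are at (368,199), (441,264), (387,326) and (311,259), with the label along the upper-right edge. The mat and tray corners read off clearly as well.

```bash
python3 - <<'E'
from h import *
f=grab_frame("top")
def q(L,s,o,z): return back(f,(np.array(L)+.5)/s-.5+np.array(o),z)[:,:2]
def rep(n,P):
    print(n,'c',P.mean(0).round(4),'edges',[(round(float(np.linalg.norm(d)),4),round(float(np.degrees(np.arctan2(d[1],d[0]))),1)) for d in np.roll(P,-1,0)-P])
rep('carton',q([(368,199),(441,264),(387,326),(311,259)],4,(360,170),.14))
rep('big',q([(553,349),(671,353),(675,492),(553,489)],4,(360,170),.2))
rep('orange',q([(516,28),(570,96),(495,151),(440,84)],4,(360,170),.14))
rep('mat',q([(522,64),(735,62),(746,408),(527,412)],3.6,(150,180),.004))
rep('tray',q([(93,107),(230,113),(208,361),(65,353)],3.6,(150,180),.015))
rep('stampfoot',q([(52,207),(133,203),(135,240),(58,248)],4,(360,170),.02))
rep('stamphandle',q([(85,195),(115,195),(115,230),(85,230)],4,(360,170),.06))
rep('timer',q([(316,430),(380,382),(415,425),(348,472)],3.6,(150,180),.06))
rep('bundle',q([(330,75),(418,55),(436,112),(350,138)],3.6,(150,180),.034))
s=grab_frame("side")
S=(np.array([(353,123),(424,157),(377,218),(294,182)])+.5)/4-.5+np.array((260,240))
rep('carton side',back(s,S,.14)[:,:2])
E
```

```text
carton c [ 0.5389 -0.3496] edges [(0.0568, -133.5), (0.05, 137.9), (0.0585, 47.1), (0.0507, -44.0)]
big c [ 0.4386 -0.4585] edges [(0.0649, -91.7), (0.0764, 177.3), (0.0662, 88.8), (0.0771, -3.6)]
orange c [ 0.6446 -0.4315] edges [(0.0519, -144.9), (0.0581, 126.1), (0.0514, 36.5), (0.0594, -53.5)]
mat c [ 0.5403 -0.0461] edges [(0.1595, -89.2), (0.2583, -178.6), (0.1576, 91.3), (0.2597, 1.8)]
tray c [0.5377 0.3055] edges [(0.1014, -92.3), (0.1834, 178.0), (0.103, 87.0), (0.1823, -2.5)]
stampfoot c [ 0.5878 -0.1982] edges [(0.0535, -86.8), (0.0249, -178.2), (0.0509, 96.3), (0.0278, 7.4)]
stamphandle c [ 0.5866 -0.197 ] edges [(0.0191, -89.7), (0.0228, 178.9), (0.019, 90.3), (0.0228, -0.9)]
timer c [0.394  0.1361] edges [(0.054, -52.3), (0.0385, -139.6), (0.055, 125.7), (0.0365, 39.0)]
bundle c [0.6362 0.1353] edges [(0.0655, -76.4), (0.0452, -161.5), (0.0648, 107.7), (0.0499, 19.1)]
carton side c [ 0.5402 -0.355 ] edges [(0.0477, -45.9), (0.056, -131.3), (0.0521, 138.3), (0.0597, 44.3)]
```

```bash
python3 - <<'E'
from h import *
o=readout.get_obs();print(R.from_rotvec(o['orientation']).as_matrix().round(3))
for p in [(.50,.30,.26),(.539,-.351,.26)]: print(delta(p,down(np.radians(46.3))))
E
```

```text
[[ 0.408  0.913 -0.   ]
 [ 0.913 -0.408 -0.   ]
 [-0.     0.    -1.   ]]
(array([-197.2,  334.3,  -28.8]), array([1.000e-02, 2.000e-02, 1.965e+01]))
(array([-775.8,  635.2,  -28.6]), array([1.000e-02, 2.000e-02, 1.965e+01]))
```

```bash
python3 -m handwheel '-30 53 -28 0 0 5 85; -60 106 -28 0 0 10 85; -95 160 -28 0 0 15 85; -130 218 -28 0 0 19.65 85; -165 276 -28 0 0 19.65 85; -197 334 -28 0 0 19.65 85; -240 365 -28 0 0 19.65 85; -290 390 -28 0 0 19.65 85; -340 417 -28 0 0 19.65 85; -390 442 -28 0 0 19.65 85; -440 466 -28 0 0 19.65 85; -490 490 -28 0 0 19.65 85' && python3 - <<'E'
from h import *
print(delta((.539,-.351,.26),down(np.radians(46.3))))
E
```

```text
clock: 1.85
tcp_pos: [0.5228, -0.0325, 0.2596]
orientation: [2.889, 1.235, 0.001]
contact_force: [1.1, 0.0, -0.9]
grip_width: 0.085
(array([-219.1,  231.8,   -0.5]), array([ 0.02, -0.05,  0.01]))
```

```bash
python3 -m handwheel '-38 40 0 0 0 0 85; -76 80 0 0 0 0 85; -114 120 0 0 0 0 85; -152 160 0 0 0 0 85; -190 200 0 0 0 0 85; -218 230 0 0 0 0 85; -218 230 0 0 0 0 85; -218 230 0 0 0 0 85' && python3 - <<'E'
from h import *
f=grab_frame("wrist");cv2.imwrite('pics/w1.png',f['pixels'][:,:,::-1])
a=np.radians(-43.7);X=np.array([np.cos(a),np.sin(a),0]);Y=np.array([-X[1],X[0],0]);c=np.array([.539,-.351,.14])
print(proj(f,[c+.026*s*X+.03*t*Y for s,t in((1,1),(1,-1),(-1,-1),(-1,1))]).round(0).tolist())
print(delta((.539,-.351,.26),down(np.radians(46.3))))
E
```

```text
clock: 2.85
tcp_pos: [0.5386, -0.3465, 0.259]
orientation: [-2.888, -1.235, -0.0]
contact_force: [0.5, 0.4, -0.1]
grip_width: 0.0849
[[356.0, 266.0], [283.0, 266.0], [281.0, 204.0], [358.0, 204.0]]
(array([-3.7,  3.7, -1. ]), array([-0.05, -0.04,  0.09]))
```

View pics/w1.png

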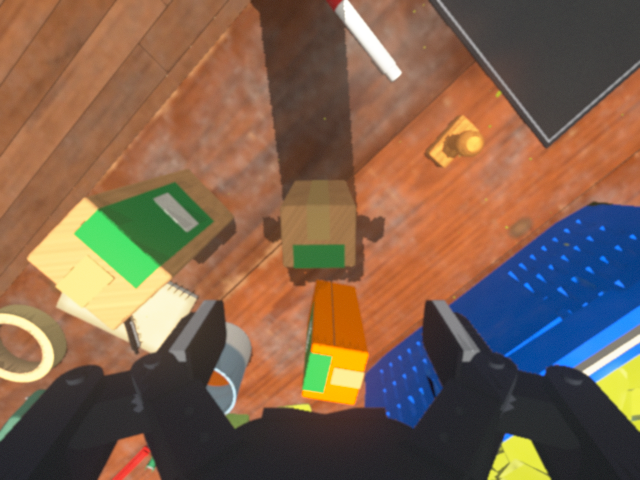

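The wrist picture shows the small carton's top at (283–358, 203–268), within 2 px of my prediction. I'll go down and grip.

```bash
python3 -m handwheel '-3.7 3.7 30 0 0 0 85; -3.7 3.7 70 0 0 0 85; -3.7 3.7 110 0 0 0 85; -3.7 3.7 145 0 0 0 85; -3.7 3.7 168 0 0 0 85; -3.7 3.7 168 0 0 0 85; -3.7 3.7 168 0 0 0 85' 30; python3 - <<'E'
from h import *
print(delta((.539,-.351,.09),down(np.radians(46.3))))
E
```

```text
clock: 3.78
tcp_pos: [0.5396, -0.352, 0.0925]
orientation: [2.887, 1.236, 0.002]
contact_force: [0.6, -0.4, 0.9]
grip_width: 0.0849
(array([ 0.3, -1.2,  2.5]), array([ 0.08, -0.05,  0.06]))
```

```bash
python3 -m handwheel '0 0 0 0 0 0 40; 0 0 0 0 0 0 40; 0 0 0 0 0 0 40; 0 0 0 0 0 0 40; 0 0 0 0 0 0 40; 0 0 0 0 0 0 40; 0 0 -20 0 0 0 40; 0 0 -50 0 0 0 40; 0 0 -90 0 0 0 40; 0 0 -110 0 0 0 40; 0 0 -110 0 0 0 40' 30; python3 - <<'E'
from h import *
f=grab_frame("side"); crop(f,240,150,240,180,3.3,'pics/s2.png')
f=grab_frame("wrist");cv2.imwrite('pics/w2.png',f['pixels'][:,:,::-1])
E
```

```text
clock: 5.15
tcp_pos: [0.5392, -0.3529, 0.2029]
orientation: [2.887, 1.234, 0.003]
contact_force: [-0.4, -0.1, -3.6]
grip_width: 0.0599
```

View pics/s2.png

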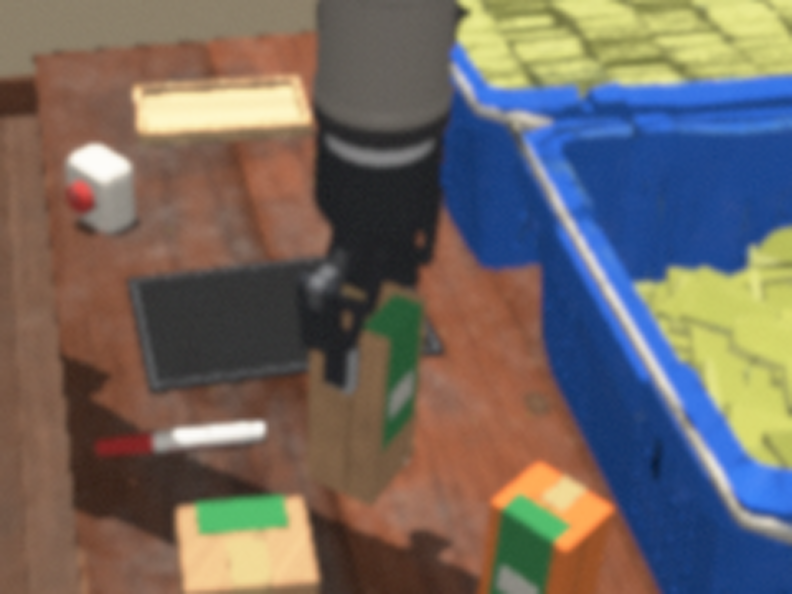

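View pics/w2.png

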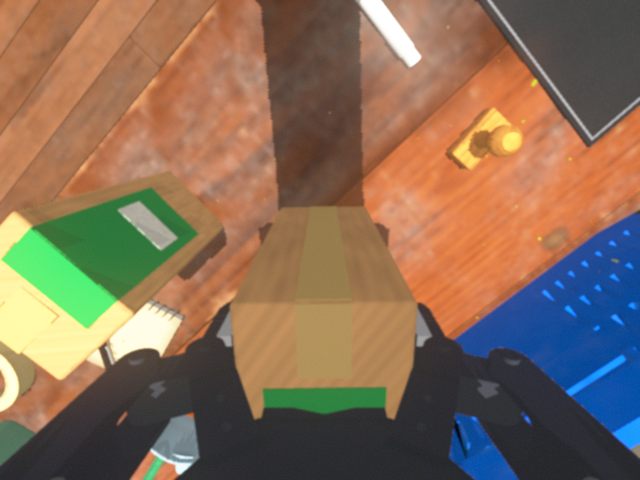

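The carton is held square at 60 mm. Next I'll carry it to the far half of the mat with the label facing away from the robot (+x), so it can be pushed over toward the robot.

```bash
python3 - <<'E'
from h import *
print(delta((.595,-.045,.225),down(np.radians(91.5))))
E
```

```text
(array([ 261.2, -170.8,  -24.6]), array([-1.100e-01, -3.000e-02, -4.519e+01]))
```

```bash
python3 -m handwheel '0 0 -22 0 0 0 40; 35 -23 -22 0 0 -6 40; 75 -49 -22 0 0 -13 40; 115 -75 -22 0 0 -20 40; 155 -101 -22 0 0 -27 40; 195 -128 -22 0 0 -34 40; 230 -150 -22 0 0 -40 40; 255 -167 -22 0 0 -45 40; 261 -171 -22 0 0 -45.2 40; 261 -171 -22 0 0 -45.2 40; 261 -171 -22 0 0 -45.2 40'; python3 - <<'E'
from h import *
print(delta((.595,-.045,.11),down(np.radians(91.5))))
E
```

```text
clock: 6.62
tcp_pos: [0.5949, -0.0479, 0.2231]
orientation: [2.196, 2.246, -0.002]
contact_force: [0.2, -0.7, -1.7]
grip_width: 0.0594
(array([  3. ,   0.2, 113.1]), array([-0.03,  0.06, -0.19]))
```

```bash
python3 -m handwheel '3 0 30 0 0 0 40; 3 0 60 0 0 0 40; 3 0 90 0 0 0 40; 3 0 113 0 0 0 40; 3 0 118 0 0 0 40; 3 0 121 0 0 0 40; 3 0 121 0 0 0 40; 3 0 121 0 0 0 40'; python3 - <<'E'
from h import *
f=grab_frame("side"); crop(f,240,150,200,150,4,'pics/s3.png')
E
```

```text
clock: 7.62
tcp_pos: [0.5959, -0.0427, 0.1032]
orientation: [2.192, 2.249, 0.002]
contact_force: [0.8, -0.1, -2.6]
grip_width: 0.0598
```

View pics/s3.png

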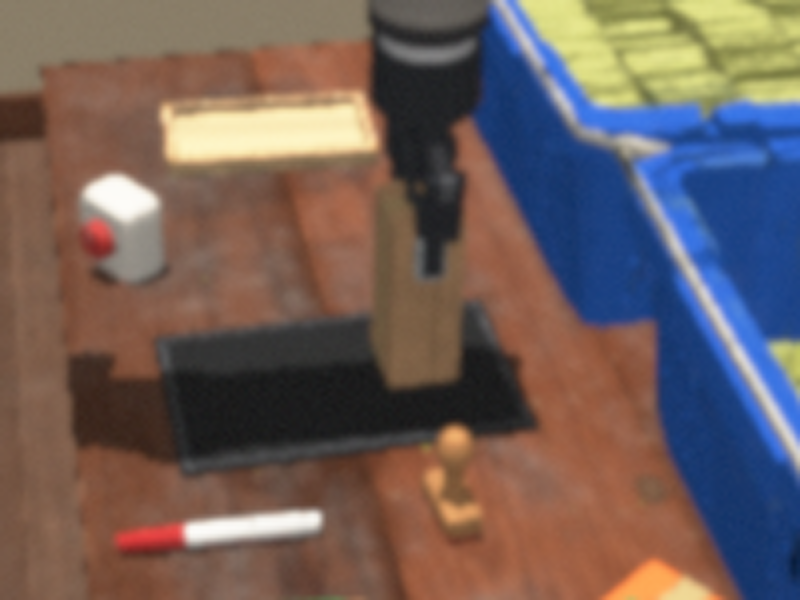

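It hangs upright over the mat, a few mm up. I'll lower it until it touches.

```bash
python3 -m handwheel '0 0 2 0 0 0 40; 0 0 4 0 0 0 40; 0 0 4 0 0 0 40; 0 0 4 0 0 0 40'; python3 -m handwheel '0 0 1 0 0 0 40; 0 0 2 0 0 0 40; 0 0 2 0 0 0 40'
```

```text
clock: 8.18
tcp_pos: [0.5952, -0.0427, 0.0982]
orientation: [-2.192, -2.25, 0.0]
contact_force: [0.4, 0.5, -2.4]
grip_width: 0.0599
clock: 8.55
tcp_pos: [0.5954, -0.0427, 0.0967]
orientation: [2.192, 2.25, 0.001]
contact_force: [-1.0, -0.3, 3.3]
grip_width: 0.0591
```

```bash
python3 -m handwheel '0 0 1 0 0 0 40; 0 0 1 0 0 0 40; 0 0 1 0 0 0 40'
```

```text
clock: 8.93
tcp_pos: [0.5956, -0.0428, 0.0967]
orientation: [2.192, 2.25, 0.001]
contact_force: [-3.7, -0.5, 11.1]
grip_width: 0.0599
```

Contact (+11 N), so I back off 1 mm, open and rise.

```bash
python3 -m handwheel '0 0 -1 0 0 0 40; 0 0 -1 0 0 0 85; 0 0 -1 0 0 0 85; 0 0 -1 0 0 0 85; 0 0 -1 0 0 0 85; 0 0 -1 0 0 0 85; 0 0 -30 0 0 0 85; 0 0 -70 0 0 0 85; 0 0 -110 0 0 0 85; 0 0 -130 0 0 0 85; 0 0 -130 0 0 0 85'; python3 - <<'E'
from h import *
f=grab_frame("side"); crop(f,240,150,200,150,4,'pics/s4.png')
f=grab_frame("wrist");cv2.imwrite('pics/w4.png',f['pixels'][:,:,::-1])
print(delta((.665,-.043,.225),down(np.radians(91.5))))
E
```

```text
clock: 10.3
tcp_pos: [0.5963, -0.0428, 0.2269]
orientation: [2.191, 2.248, 0.004]
contact_force: [-0.2, 1.1, -1.2]
grip_width: 0.0851
(array([-2.3, 70.3, -0.7]), array([-0.06, -0.01,  0.  ]))
```

View pics/s4.png

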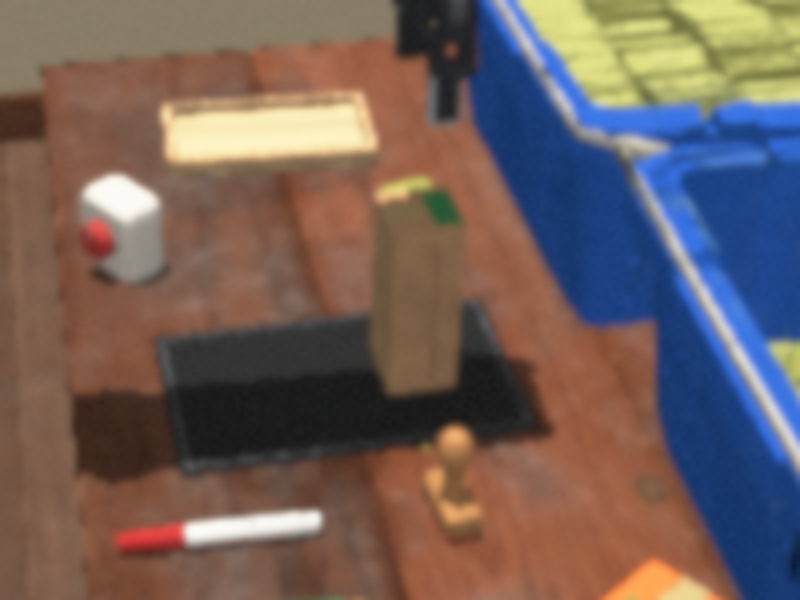

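View pics/w4.png

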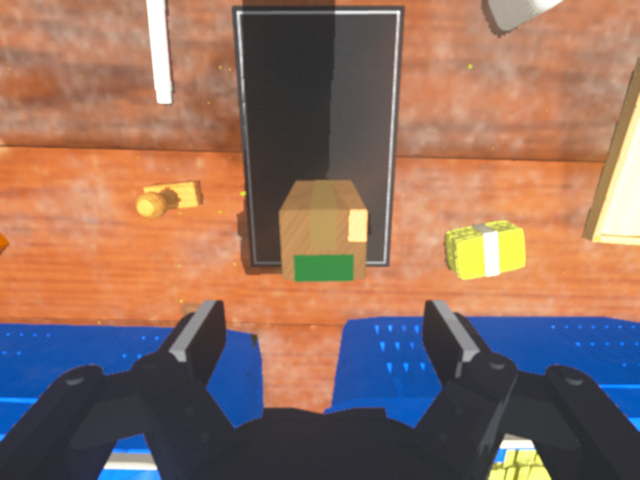

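It stands upright and released, with the label facing away. Before going behind it I'll check clearance to the blue bins.

```bash
python3 - <<'E'
from h import *
f=grab_frame("top")
for z in (0,.1,.15,.2,.25): print(z,back(f,[(230,158),(330,150),(430,145),(345,165),(345,172)],z)[:,:2].round(3).tolist())
w=grab_frame("wrist"); print(back(w,[(300,322),(410,318),(600,318)],0).round(3).tolist())
s=grab_frame("side"); print(s['pixels'].shape)
for z in (.1,.15,.2,.25): print(z,back(s,[(398,185),(348,122)],z)[:,:2].round(3).tolist())
E
```

```text
0 [[0.781, 0.217], [0.806, -0.057], [0.822, -0.334], [0.762, -0.099], [0.742, -0.099]]
0.1 [[0.743, 0.195], [0.766, -0.057], [0.78, -0.311], [0.726, -0.095], [0.707, -0.095]]
0.15 [[0.724, 0.184], [0.745, -0.057], [0.759, -0.299], [0.707, -0.093], [0.69, -0.093]]
0.2 [[0.705, 0.172], [0.725, -0.057], [0.739, -0.288], [0.689, -0.092], [0.672, -0.092]]
0.25 [[0.686, 0.161], [0.705, -0.057], [0.718, -0.277], [0.671, -0.09], [0.655, -0.09]]
[[0.741, -0.067, 0.0], [0.732, 0.067, 0.0], [0.726, 0.298, 0.0]]
(480, 640, 3)
0.1 [[0.799, 0.091], [0.751, 0.598]]
0.15 [[0.768, 0.012], [0.723, 0.484]]
0.2 [[0.737, -0.067], [0.695, 0.369]]
0.25 [[0.706, -0.146], [0.667, 0.255]]
```

```bash
python3 -m handwheel '0 20 -10 0 0 0 0; 0 40 -10 0 0 0 0; 0 56 -10 0 0 0 0; 0 56 0 0 0 0 0; 0 56 20 0 0 0 0; 0 56 50 0 0 0 0; 0 56 80 0 0 0 0; 0 56 105 0 0 0 0; 0 56 113 0 0 0 0; 0 56 113 0 0 0 0'; python3 - <<'E'
from h import *
f=grab_frame("side"); crop(f,240,150,200,150,4,'pics/s5.png')
f=grab_frame("top"); crop(f,260,150,120,90,6,'pics/t5.png')
E
```

```text
clock: 11.8
tcp_pos: [0.6505, -0.0413, 0.1117]
orientation: [-2.192, -2.249, 0.002]
contact_force: [-0.2, 0.6, 0.4]
grip_width: -0.0001
```

View pics/s5.png

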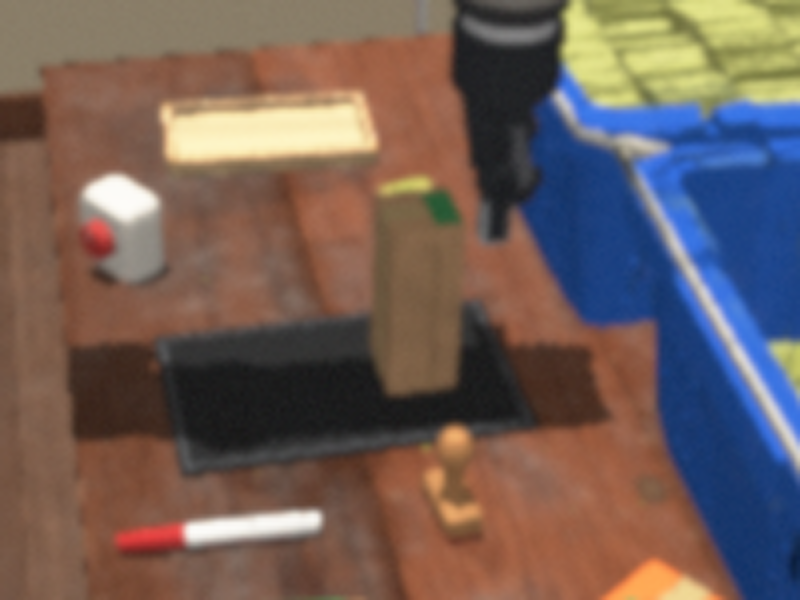

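View pics/t5.png

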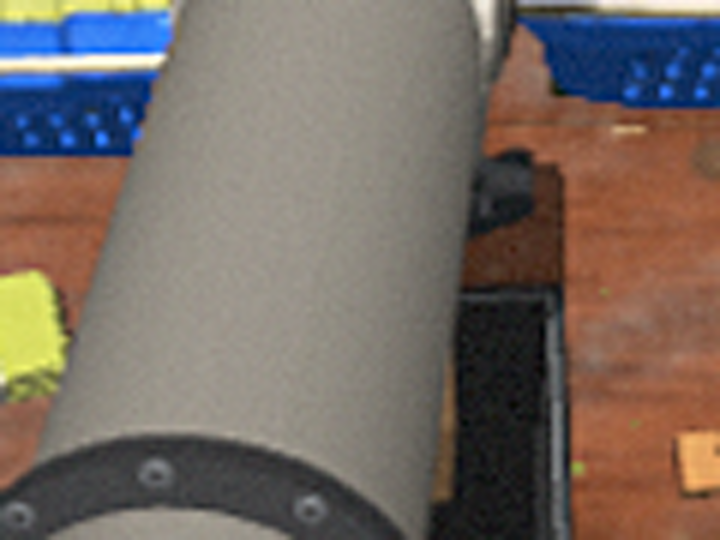

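```bash
python3 -m handwheel '0 -6 0 0 0 0 0; 0 -12 0 0 0 0 0; 0 -16 0 0 0 0 0; 0 -20 0 0 0 0 0; 0 -24 0 0 0 0 0; 0 -28 0 0 0 0 0; 0 -32 0 0 0 0 0; 0 -36 0 0 0 0 0'; python3 - <<'E'
from h import *
f=grab_frame("side"); crop(f,240,150,200,150,4,'pics/s6.png')
E
```

```text
clock: 12.9
tcp_pos: [0.6149, -0.0421, 0.1122]
orientation: [-2.192, -2.25, 0.0]
contact_force: [0.3, 0.1, 0.4]
grip_width: -0.0002
```

View pics/s6.png

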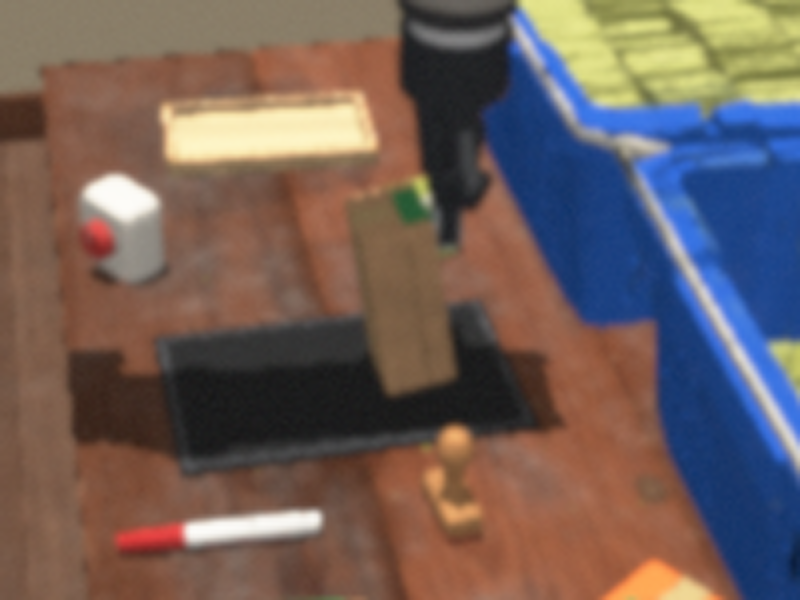

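The carton is tipping about its near lower edge without sliding. I'll keep pushing.

```bash
python3 -m handwheel '0 -4 0 0 0 0 0; 0 -8 0 0 0 0 0; 0 -12 0 0 0 0 0; 0 -16 0 0 0 0 0; 0 -20 0 0 0 0 0; 0 -24 0 0 0 0 0; 0 -28 0 0 0 0 0; 0 -32 0 0 0 0 0; 0 -32 0 0 0 0 0; 0 -32 0 0 0 0 0; 0 -32 0 0 0 0 0'; python3 - <<'E'
from h import *
f=grab_frame("side"); crop(f,240,150,200,150,4,'pics/s7.png')
E
```

```text
clock: 14.32
tcp_pos: [0.5834, -0.0429, 0.1123]
orientation: [2.192, 2.25, 0.0]
contact_force: [-0.8, -0.3, -0.4]
grip_width: 0.0002
```

View pics/s7.png

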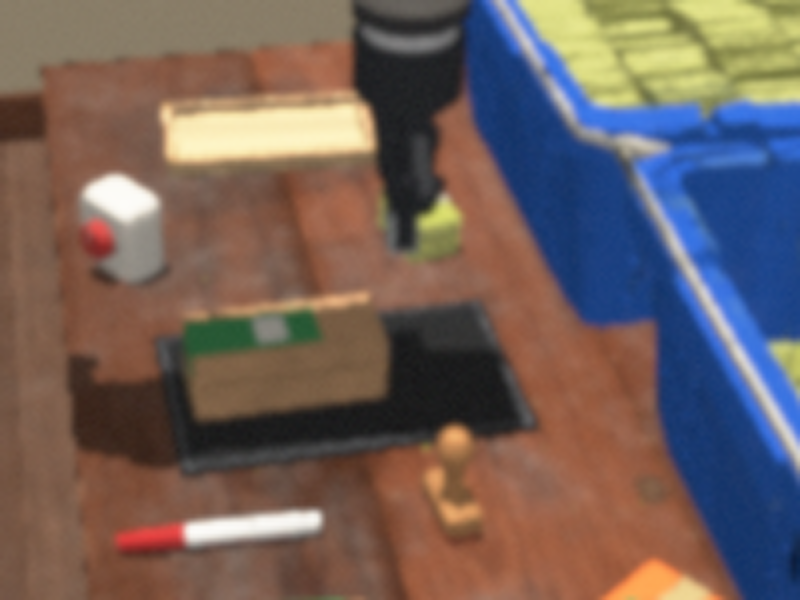

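It lies flat with the label up. I'll rise, open and locate it with the wrist camera.

```bash
python3 -m handwheel '0 0 -40 0 0 0 85; 0 -20 -80 0 0 0 85; 0 -60 -120 0 0 0 85; 0 -85 -120 0 0 0 85; 0 -85 -120 0 0 0 85; 0 -85 -120 0 0 0 85'; python3 - <<'E'
from h import *
f=grab_frame("wrist");cv2.imwrite('pics/w8.png',f['pixels'][:,:,::-1]); np.savez('w8.npz',**f)
a=np.radians(1.5);X=np.array([np.cos(a),np.sin(a),0]);Y=np.array([-X[1],X[0],0]);c=np.array([.499,-.043,.056])
print(proj(f,[c+.07*s*X+.03*t*Y for s,t in((1,1),(1,-1),(-1,-1),(-1,1))]).round(0).tolist())
E
```

```text
clock: 15.12
tcp_pos: [0.499, -0.045, 0.2322]
orientation: [2.192, 2.25, 0.0]
contact_force: [0.3, -0.5, 0.6]
grip_width: 0.0847
[[354.0, 281.0], [296.0, 281.0], [292.0, 138.0], [359.0, 138.0]]
```

View pics/w8.png

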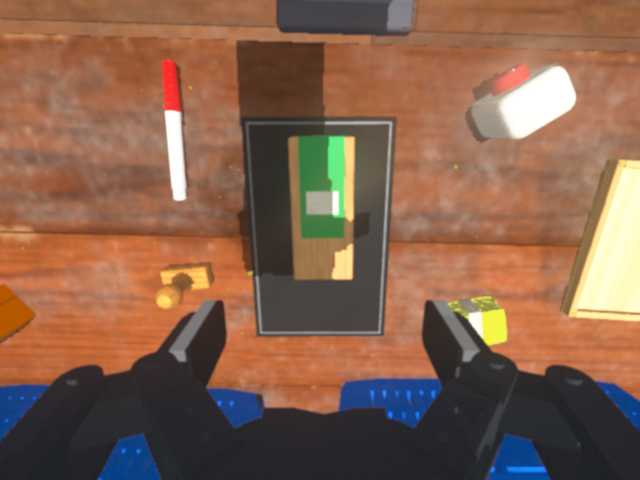

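```bash
python3 - <<'E'
from h import *
f=np.load('w8.npz')
P=back(f,[(353.5,280),(294,280),(288.5,137),(355,136)],.056)[:,:2]
print(P.mean(0),[(np.linalg.norm(d).round(4),np.degrees(np.arctan2(d[1],d[0])).round(1)) for d in np.roll(P,-1,0)-P])
Q=back(f,[(395,118),(383,334),(258,335),(244,119)],.004)[:,:2];print('mat',Q.mean(0),[(np.linalg.norm(d).round(4),np.degrees(np.arctan2(d[1],d[0])).round(1)) for d in np.roll(Q,-1,0)-Q])
m=P.mean(0); print(delta((m[0],m[1],.1),down(np.radians(91.5))))
E
```

```text
[ 0.49762946 -0.04519562] [(np.float64(0.0607), np.float64(-88.4)), (np.float64(0.1399), np.float64(-178.0)), (np.float64(0.0595), np.float64(92.4)), (np.float64(0.1408), np.float64(2.5))]
mat [ 0.53877711 -0.0474576 ] [(np.float64(0.2553), np.float64(1.8)), (np.float64(0.1566), np.float64(-87.9)), (np.float64(0.2558), np.float64(-178.6)), (np.float64(0.1547), np.float64(91.9))]
(array([-1.00e-01, -1.50e+00,  1.32e+02]), array([-0.  ,  0.01,  0.02]))
```

Carton centre is (0.498, −0.045), lying on the mat and turned about 2°. I'll go down and grip at its centre.

```bash
python3 -m handwheel '0 -1.5 40 0 0 -0.5 85; 0 -1.5 90 0 0 -0.5 85; 0 -1.5 140 0 0 -0.5 85; 0 -1.5 175 0 0 -0.5 85; 0 -1.5 200 0 0 -0.5 85; 0 -1.5 207 0 0 -0.5 85; 0 -1.5 207 0 0 -0.5 85; 0 -1.5 207 0 0 -0.5 85' && python3 -m handwheel '0 0 0 0 0 0 40; 0 0 0 0 0 0 40; 0 0 0 0 0 0 40; 0 0 0 0 0 0 40; 0 0 0 0 0 0 40; 0 0 0 0 0 0 40' 40
```

```text
clock: 16.18
tcp_pos: [0.4978, -0.0453, 0.0261]
orientation: [2.182, 2.259, 0.002]
contact_force: [-0.2, 0.0, -1.1]
grip_width: 0.0848
clock: 16.92
tcp_pos: [0.4975, -0.0454, 0.0263]
orientation: [2.182, 2.259, 0.002]
contact_force: [0.1, -0.4, 5.3]
grip_width: 0.0593
```

```bash
python3 -m handwheel '0 0 -20 0 0 0 40; 0 0 -60 0 0 0 40; 0 0 -110 0 0 0 40; 0 0 -150 0 0 0 40; 0 0 -150 0 0 0 40' && python3 - <<'E'
from h import *
f=grab_frame("wrist");cv2.imwrite('pics/w9.png',f['pixels'][:,:,::-1])
print(delta((.538,.3055,.18),down(np.radians(87.8))))
E
```

```text
clock: 17.55
tcp_pos: [0.4987, -0.0452, 0.1783]
orientation: [2.18, 2.257, 0.008]
contact_force: [-0.3, -0.1, -3.3]
grip_width: 0.0593
(array([348.9,  53.1,  -3.4]), array([ 0.15, -0.04,  4.21]))
```

View pics/w9.png

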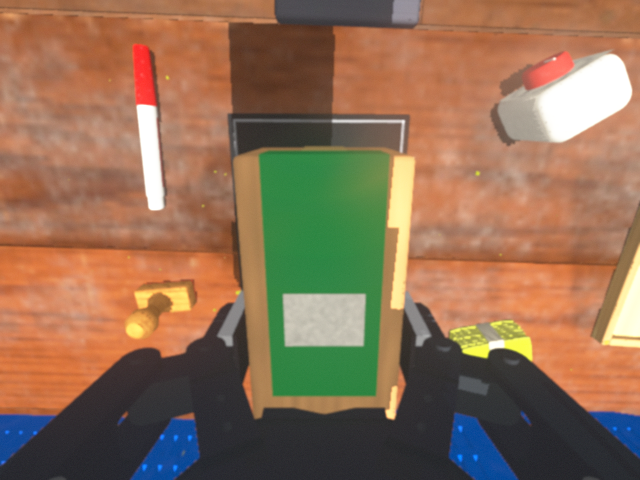

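Held well, label up. On to above the tray.

```bash
python3 -m handwheel '40 6 0 0 0 0.5 40; 85 13 0 0 0 1 40; 130 20 0 0 0 1.5 40; 175 27 0 0 0 2 40; 220 34 0 0 0 2.6 40; 265 40 0 0 0 3.2 40; 305 46 0 0 0 3.8 40; 335 51 0 0 0 4.2 40; 349 53 0 0 0 4.2 40; 349 53 0 0 0 4.2 40; 349 53 0 0 0 4.2 40' && python3 - <<'E'
from h import *
f=grab_frame("wrist");cv2.imwrite('pics/w10.png',f['pixels'][:,:,::-1]);np.savez('w10.npz',**f)
f=grab_frame("top");crop(f,140,180,130,110,5,'pics/t10.png');f=grab_frame("side");crop(f,230,120,160,120,5,'pics/s10.png');np.savez('s10.npz',**f)
print(delta((.538,.3055,.18),down(np.radians(87.8))))
E
```

```text
clock: 18.98
tcp_pos: [0.5376, 0.3032, 0.1747]
orientation: [2.265, 2.176, -0.003]
contact_force: [-0.3, -0.4, -3.4]
grip_width: 0.0594
(array([ 1.7,  0.1, -4.6]), array([ 0.  ,  0.03, -0.11]))
```

View pics/w10.png

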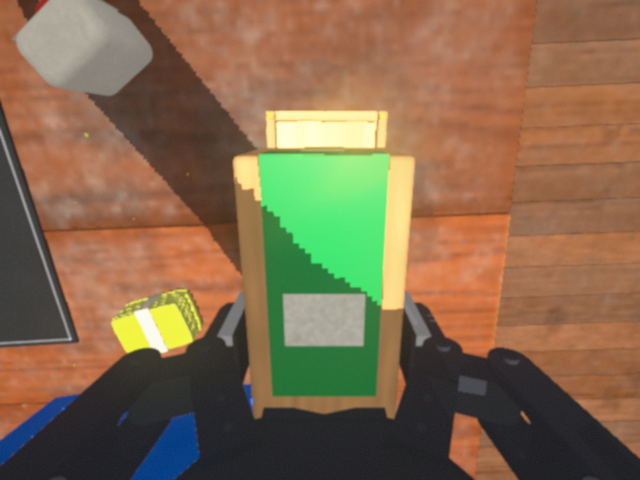

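View pics/s10.png

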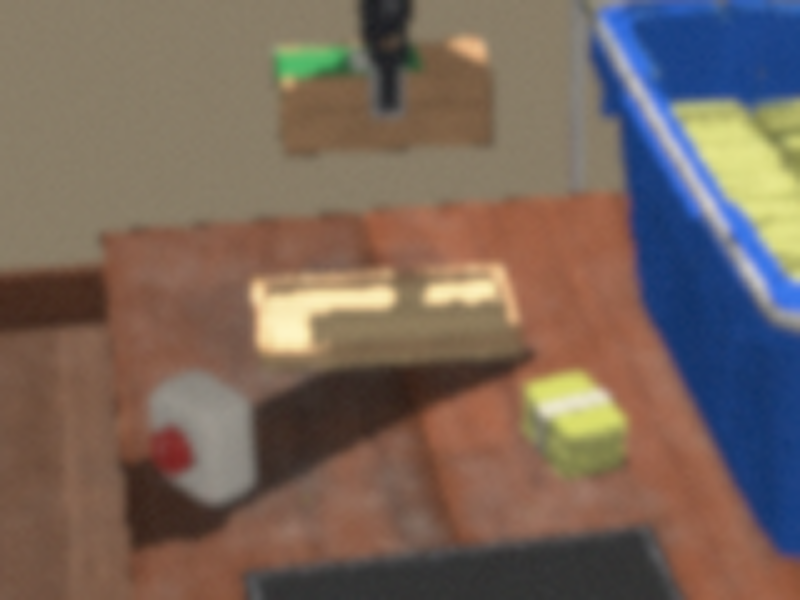

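The tray's near end shows at (266,111)–(387,111) in the wrist view, symmetric under the carton. I'll cross-check the tray centre from that and from the side view.

```bash
python3 - <<'E'
from h import *
w=np.load('w10.npz'); print(back(w,[(266,111),(387,111)],.015)[:,:2].round(4))
s=np.load('s10.npz')
P=back(s,(np.array([(250,285),(503,264),(521,347),(258,355)])+.5)/5-.5+np.array((230,120)),.015)[:,:2]
print(P.round(4).tolist(),P.mean(0))
a=np.radians(-2.2);X=np.array([np.cos(a),np.sin(a)]);Y=np.array([-X[1],X[0]])
W=back(w,[(266,111),(387,111)],.015)[:,:2].mean(0); print('tray from wrist',W+.092*X)
print(delta((.538,.3055,.04),down(np.radians(87.8))))
E
```

```text
[[0.4433 0.2594]
 [0.4473 0.3598]]
[[0.4442, 0.3517], [0.6317, 0.3522], [0.6223, 0.2356], [0.4404, 0.2549]] [0.53460906 0.29862636]
tray from wrist [0.53723661 0.30604917]
(array([1.800e+00, 1.000e-01, 1.354e+02]), array([ 0.  ,  0.03, -0.11]))
```

The wrist and top views agree on (0.537, 0.306). The side view is coarse but within tolerance. Lowering.

```bash
python3 -m handwheel '2 0 40 0 0 0 40; 2 0 80 0 0 0 40; 2 0 115 0 0 0 40; 2 0 132 0 0 0 40; 2 0 138 0 0 0 40; 2 0 141 0 0 0 40; 2 0 141 0 0 0 40; 2 0 141 0 0 0 40' && python3 -m handwheel '0 0 1 0 0 0 40; 0 0 2 0 0 0 40; 0 0 2 0 0 0 40'
```

```text
clock: 20.12
tcp_pos: [0.5382, 0.3077, 0.0352]
orientation: [2.264, 2.178, 0.003]
contact_force: [0.4, -0.6, -2.7]
grip_width: 0.0594
clock: 20.5
tcp_pos: [0.5376, 0.3074, 0.0322]
orientation: [-2.264, -2.178, 0.0]
contact_force: [0.1, 0.8, -2.7]
grip_width: 0.0594
```

```bash
python3 -m handwheel '0 -0 1 0 0 0 40; 0 0 2 0 0 0 40; 0 0 2 0 0 0 40; 0 0 2 0 0 0 40'; python3 -m handwheel '0 0 1 0 0 0 40; 0 0 1 0 0 0 40;  0 0 1 0 0 0 40'
```

```text
clock: 21.0
tcp_pos: [0.5377, 0.3074, 0.0303]
orientation: [-2.264, -2.178, 0.0]
contact_force: [-1.0, -0.0, -2.6]
grip_width: 0.0596
clock: 21.38
tcp_pos: [0.5377, 0.3074, 0.0293]
orientation: [-2.264, -2.178, -0.0]
contact_force: [0.4, 0.2, -2.7]
grip_width: 0.0594
```

```bash
python3 -m handwheel '0 0 0.7 0 0 0 40; 0 0 1.4 0 0 0 40; 0 0 1.4 0 0 0 40'; python3 -m handwheel '0 0 0 0 0 0 85; 0 0 0 0 0 0 85; 0 0 0 0 0 0 85; 0 0 0 0 0 0 85; 0 0 0 0 0 0 85; 0 0 -20 0 0 0 85; 0 0 -50 0 0 0 85; 0 0 -100 0 0 0 85; 0 0 -150 0 0 0 85; 0 0 -200 0 0 0 85; 0 0 -200 0 0 0 85'; python3 - <<'E'
from h import *
f=grab_frame("wrist");cv2.imwrite('pics/w11.png',f['pixels'][:,:,::-1]);np.savez('w11.npz',**f)
f=grab_frame("side");crop(f,230,120,160,120,5,'pics/s11.png')
E
```

```text
clock: 21.75
tcp_pos: [0.5377, 0.3074, 0.0283]
orientation: [-2.264, -2.178, -0.0]
contact_force: [-2.5, -1.3, 3.6]
grip_width: 0.0591
clock: 23.12
tcp_pos: [0.5403, 0.3087, 0.2343]
orientation: [2.263, 2.177, 0.016]
contact_force: [0.6, -0.2, -0.5]
grip_width: 0.0851
```

View pics/w11.png

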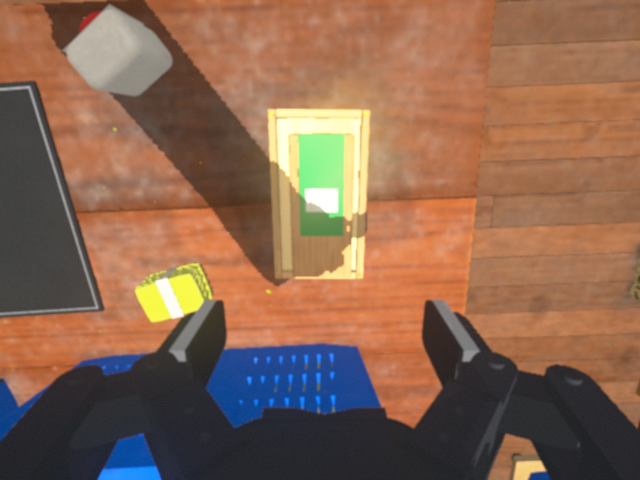

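View pics/s11.png

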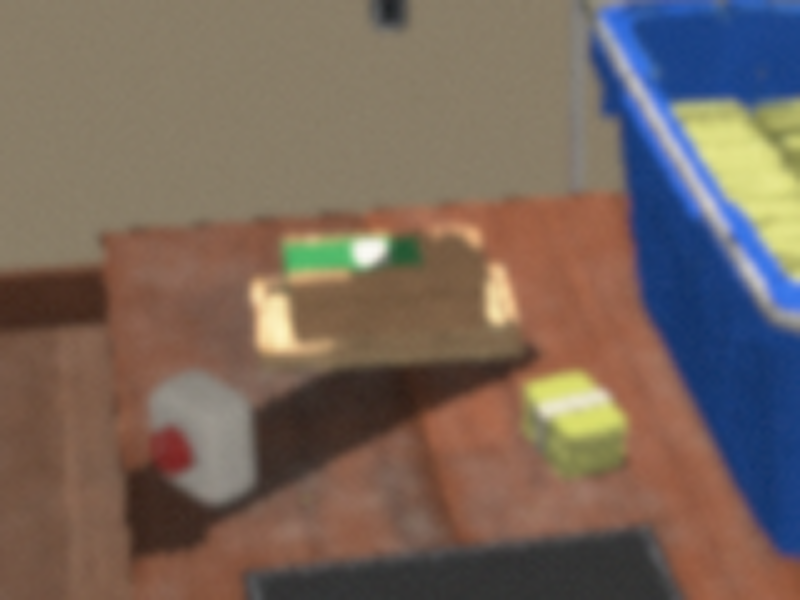

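The carton is in the tray, label up, with its top at about (290–354, 134–277) and the tray at (268–369, 110–278). A last numeric check, then I hand it in.

```bash
python3 - <<'E'
from h import *
f=np.load('w11.npz')
C=back(f,[(290,134),(354,134),(350,278),(294,278)],.058)[:,:2];T=back(f,[(268,110),(369,110),(363,278),(274,278)],.015)[:,:2]
for n,P in(('carton',C),('tray',T)): print(n,P.mean(0).round(4),[(np.linalg.norm(d).round(4),np.degrees(np.arctan2(d[1],d[0])).round(1)) for d in np.roll(P,-1,0)-P])
E
python3 -c "
from bench import workorder,readout
print(workorder.hand_in()); print(readout.get_obs()['clock'])"
```

```text
carton [0.5381 0.3089] [(np.float64(0.057), np.float64(87.8)), (np.float64(0.1406), np.float64(-2.3)), (np.float64(0.0571), np.float64(-92.4)), (np.float64(0.1405), np.float64(177.7))]
tray [0.5371 0.3053] [(np.float64(0.1001), np.float64(87.8)), (np.float64(0.1824), np.float64(-2.0)), (np.float64(0.103), np.float64(-92.4)), (np.float64(0.1821), np.float64(177.1))]
the job is handed in; nothing more can be done
None
the job is handed in; nothing more can be done
```

The carton now lies flat in the tray, green label up and let go of, and I handed the job in at about 23 s. The hand-in gives no verdict.

- **Moves:** I stood the smaller brown carton on the mat, label end up, and released it. I then pushed it over with the closed fingertips at about 112 mm height, and it fell flat with the label up. Finally I gripped it across its width and laid it in the tray.
- **Last checks:** The wrist picture puts the carton about 1 mm along and 4 mm across from the tray's centre, aligned within 0.5°. The gripper was open and about 0.2 m up. The timer and tile bundle looked unmoved in the last pictures; the stamp was last seen in place when I lifted the carton off the mat.
- **Disagreement:** The side camera put the tray about 7 mm off in y compared with the other two views. I used the top and wrist values, which agreed with each other.

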